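Start the toaster with frozen bread

ROBOT

A 6-joint arm with a two-finger parallel gripper is mounted at the origin on the work surface. World frame = base frame: x ahead of the robot, y to its left, z up, the work surface at z = 0. Lengths are in mm, angles in degrees, forces in N, time in s.
With the tool pointing down it reaches from about 300 to 850 mm from the base axis. Payload 4.2 kg.
Tool frame: the origin (TCP) lies midway between the tips of the shut fingers; the grasp point (between the pads) lies 19 mm behind it; z points along the fingers, y is the line along which they close (so a half turn about z gives the same grasp; the last joint's range is limited). The gripper opens to 91 mm and grips with 3 to 60 N. Pads are 32 mm wide; open, the fingers measure 118 mm over their backs; the gripper's body (76 mm by 178 mm) begins 60 mm behind the grasp point.
Start: joints at [-77.636, 18.312, 89.639, -0, 72.044, -1.146], TCP at [134.334, -559.104, 213.976] pointing down, gripper open.
Joint ranges: [-177.97, 177.97], [-48.28, 115.42], [12.27, 149.76], [-77.06, 257.06], [2.81, 150.46], [-146.56, 146.56]. Speed limits (degrees/s): [147.25, 147.25, 180, 180, 180, 180].

INTERFACE

Orientations are given as [roll, pitch, yaw] about the fixed x, y, z axes, in that order (R = Rz(yaw) Ry(pitch) Rx(roll)).
In Python, from workcell import env gives the robot as it stands.
- The arm moves only by the tool send_rows, never from a script. Its argument "steps" is a list that holds one entry, the list of rows, each a list of 5 numbers: the shift along the tool's x, y, z scaled (see below), then the turn about the tool's z scaled (see below), then the opening, from 0 (shut) to 1 (fully open). In form: [[[dx, dy, dz, yaw, fingers], ...]]. A call has 1 to 5 rows; each row shifts and turns the commanded pose from where the row before left it, along the tool's axes as they then stand; what a row does not reach is not made up. The controller multiplies each number of a shift by 0.04 m and each number of a turn by 0.12 rad. A row lasts 1/12 s, in which the tool goes at most 41.7 mm and 7.16 degrees, less where a joint would pass 70% of its speed; a pose out of reach is approached as far as the arm can. A call with a number of a shift or a turn outside -1 to 1 is refused whole. A call with a gripper value outside its range is refused whole. The fingers move at their own pace and stop on an object; "squeeze" is the grip in N (left out, the last holds). Time passes only in rows, so rows that do not move let the fingers close. It gives the time, the measured TCP pose, the force, the opening and the grip force at its end, in the units of the state.
- env.state(): the state, without advancing time (a new reading comes with each control period).
- env.grab_frame(name): name is "scene" or "side" or "wrist"; returns a dict with "pixels" (400x640x3 uint8, red, green, blue), "depth" (400x640 float32, mm along the optical axis (not along the pixel's ray), 0 where there is no reading), "intrinsics" (3x3 intrinsics, pixels), "cam_to_world" (4x4, takes a point from camera to world coordinates). Camera axes: x right, y down, z forward; pixel columns grow to the right and rows downward; lengths in mm; the calibration is good to about 2 mm. A picture is of the moment at which its call begins.
- env.job_done(): hands the job in; it is judged then, once.
The state is a dict: "time_s": time; "qpos": joint angles; "qvel": joint speeds; "effort": joint torques, N m; "ee_pos": TCP position; "ee_rot": TCP orientation; "force": force on the tool from outside, world axes, zero at the start; "torque": the same for the moment, N m; "gripper_width": finger opening in mm; "gripper_force": force on a finger pad.
Only numpy, scipy, OpenCV 4.12 (cv2) and the standard library are available. Lean on these libraries where they do the work, as an engineer would, in place of code of your own. Each camera call takes 0.05 s, during which the arm holds its last target. There are 200 camera calls.

TASK

Two slices of frozen bread already stand in the toaster's slot. Press the lever at its end down until it stays down by itself and let go of it; then press the round button and after it the long bar-shaped button, one at a time, each fully in and released. Do not press the cross-shaped cancel button or any button before the lever is down, do not touch the bread, and leave the crockery and containers standing where they are.

Things in the scene. Friction and masses are not known exactly. Their poses are not given: they have to be found in the camera images.
- toaster: steel long-slot toaster with black ends, fixed to the counter: 170 mm (its x) by 340 mm (its y), top 175 mm above the counter. Origin under its centre on the counter; y runs along the slot, the lever is on its -y end, the slot (30 mm wide) is centred at x = +36 mm and the three buttons stand in a row along y at x = -43 mm, 78 mm apart, on its top
- lever_top (a point): point in the middle of the upper face of the toaster's black lever paddle, the place to press. The paddle is 66 mm (toaster x) by 42 mm (toaster y) and 14 mm thick; this point is 40 mm out from the toaster's end face. It is 152 mm above the counter with the lever up and about 112 mm when latched (110 mm on its stop)
- lever (a joint): travel of the lever straight down: 0 up, about 0.040 m latched, 0.042 m on its stop. A spring pushes it up with 5 to 9 N, and the detent adds up to 8 N near the bottom; its catch clicks over at about 0.041 m, so press it to the stop; let go, it then stays at about 0.040 m
- bread: the two slices of bread side by side in the slot, riding on the lever's carriage: each 118 mm long, 108 mm tall, 14 mm thick, 14 mm apart. Origin midway under them, z up; with the lever up they stand 22 mm out of the slot, with it down they are 18 mm below the toaster's top
- round_top (a point): centre of the upper face of the round grey button, 30 mm in diameter (frozen bread), on the toaster's top; about 19.5 mm above the toaster's top when out. Which of the row's three places it has varies
- round (a joint): travel of the round button straight down: 0 out, 0.006 m fully in; a spring of 2 to 5 N pushes it out again
- bar_top (a point): centre of the upper face of the long bar-shaped grey button, 58 mm (toaster y) by 20 mm (toaster x) (keep warm), on the toaster's top; about 19.5 mm above the toaster's top when out. Which of the row's three places it has varies
- bar (a joint): travel of the bar button straight down: 0 out, 0.006 m fully in; a spring of 2 to 5 N pushes it out again
- cross_top (a point): centre of the upper face of the cross-shaped grey button, 40 mm over its arms, arms 11 mm wide (cancel), on the toaster's top; about 19.5 mm above the toaster's top when out. Which of the row's three places it has varies
- cross (a joint): travel of the cross button straight down: 0 out, 0.006 m fully in; a spring of 2 to 5 N pushes it out again
- mug: green ceramic mug, 82 mm across, 92 mm tall, handle at its +y side; stands in front of the toaster's button side. Loose; origin at the centre of its underside
- tumbler_a: clear glass tumbler, 72 mm across, 120 mm tall; stands beyond the toaster's lever end. Loose; origin at the centre of its underside
- tumbler_b: clear glass tumbler, 72 mm across, 120 mm tall; in the row along the splashback. Loose; origin at the centre of its underside
- plate: yellow melamine plate, 190 mm across, 20 mm tall. Loose; origin at the centre of its underside
- shaker: open blue plastic shaker, 94 mm across at the rim, 180 mm tall; in the row along the splashback. Loose; origin at the centre of its underside
- canister: stainless steel canister with its hinged lid shut, 116 mm across, 169 mm tall; in the row along the splashback. Loose; origin at the centre of its underside
Not all that is in view belongs to the job. Leave any yellow look-alike of the mug alone.

How it is judged:
By the outcome, as a careful person would: the job done as asked, in the order asked, and still so for the second after the job is handed in, with the robot touching nothing.
It also fails if it takes over 45 s, if anything falls off the work surface, if the arm or the gripper's body presses on something with over 40 N, if the wrist force passes 120 N, or if a joint passes its speed limit or range.

## Working session

There is one attempt and no reset: what is moved stays moved. The work goes in short steps, Python scripts to look and compute and a tool call to move; the robot and the scene stay as the last step left them, time stands still between calls to the robot, and variables do not carry over. Pictures are saved under pics/ and viewed, at most 10 in all, crops included, and the job is handed in when it is done.

Besides the shell and the picture viewer there is one more tool, called after "Call:" in YAML: its name, and indented under it one key for each argument. send_rows: Moves the arm, as the interface text tells. Shifts and turns lie within -1 to 1; 1 stands for 0.04 m of shift or 0.12 rad of turn. Its arguments: {"type":"object","properties":{"steps":{"type":"array"},"squeeze":{"type":"number"}},"required":["steps"]}

```bash
mkdir -p pics; cat > h.py <<'E'
from workcell import env
import numpy as np, cv2, pickle
def grab(n,tag):
    f=env.grab_frame(n); pickle.dump(f,open(f'pics/{tag}.pkl','wb')); cv2.imwrite(f'pics/{tag}.png',f['pixels'][:,:,::-1]); return f
def pt(f,u,v,r=1):
    d=f['depth'][v-r:v+r+1,u-r:u+r+1]; d=np.median(d[d>0]); K=np.array(f['intrinsics'])
    p=np.array([(u-K[0,2])*d/K[0,0],(v-K[1,2])*d/K[1,1],d,1]); return (np.array(f['cam_to_world'])@p)[:3].round(1)
def proj(f,P):
    c=np.linalg.inv(np.array(f['cam_to_world']))@np.append(P,1); p=np.array(f['intrinsics'])@c[:3]; return (p[:2]/p[2]).round(1)
E
python3 - <<'E'
from h import *
for n in("scene","side"): grab(n,n)
print(env.state())
E
```

```text
{'time_s': 0.1, 'qpos': array([-7.76360447e+01,  1.83475818e+01,  8.96981293e+01, -1.16360547e-03,
        7.20437136e+01, -1.14714422e+00]), 'qvel': array([-0.00613407, -0.0476065 , -0.14516616, -0.03740637,  0.14306084,
       -0.11710127]), 'effort': array([ 2.22314334e-04, -4.13332736e+01, -2.32510006e+01,  7.29358778e-02,
        4.21671616e-02, -5.48130049e-05]), 'ee_pos': array([ 134.2275388 , -558.6606879 ,  213.21704386]), 'ee_rot': array([-1.79910571e+02, -6.84143554e-04,  1.35114586e+01]), 'force': array([0.64008552, 0.52928752, 0.40041123]), 'torque': array([-0.02072589, -0.06168016, -0.03490234]), 'gripper_force': 0.0, 'gripper_width': 91.34669459755736}
```

View pics/scene.png

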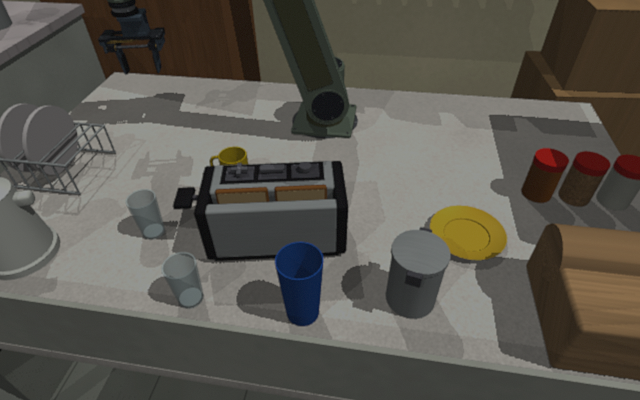

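View pics/side.png

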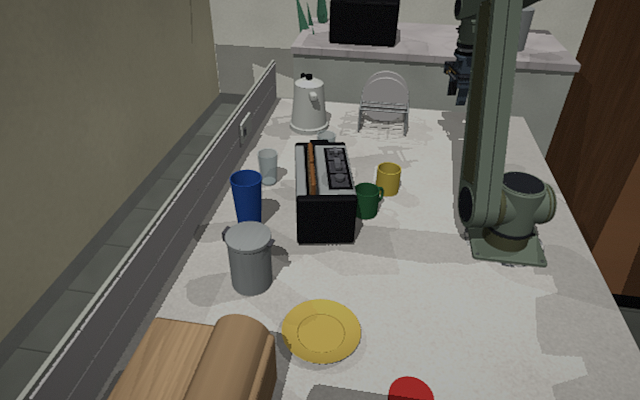

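The scene view shows the toaster with the lever paddle at (185,198), bread at (242,196)/(300,194), and buttons at about (238,172), (272,171) and (306,170). The yellow look-alike mug is at (232,158). The side view shows the green mug at (367,200). Next is a close crop of the buttons.

```bash
python3 - <<'E'
import pickle
from h import *
f=pickle.load(open('pics/scene.pkl','rb')); s=pickle.load(open('pics/side.pkl','rb'))
a=cv2.resize(f['pixels'][140:220,165:355],None,fx=4,fy=4,interpolation=cv2.INTER_CUBIC)
b=cv2.resize(s['pixels'][130:250,285:405],(320,320),interpolation=cv2.INTER_CUBIC)
b=cv2.copyMakeBorder(b,0,0,0,760-320,cv2.BORDER_CONSTANT)
cv2.imwrite('pics/crop1.png',np.vstack([a,b])[:600,:,::-1])
for n,u,v in[('b1',238,172),('b2',272,171),('b3',306,170),('lev',184,198),('bread1',242,194),('bread2',300,192),('tumA',147,215),('ymug',234,153)]: print(n,pt(f,u,v))
print('gmug',pt(s,366,188))
# toaster points from both cams
K=np.array(f['intrinsics'])
def cloud(f):
    K=np.array(f['intrinsics']);v,u=np.mgrid[:400,:640];d=f['depth'];P=np.stack([(u-K[0,2])*d/K[0,0],(v-K[1,2])*d/K[1,1],d,np.ones_like(d)],-1)@np.array(f['cam_to_world']).T
    return P[...,:3][d>0]
for x in(f,s):
    C=cloud(x); c=pt(f,272,171); m=(abs(C[:,2]-175)<6)&(np.hypot(C[:,0]-c[0]-40,C[:,1]-c[1])<200)
    Q=C[m][:,:2].astype(np.float32); print(len(Q),cv2.minAreaRect(Q))
E
```

```text
b1 [ 556.6 -117.6  194.7]
b2 [533.8 -42.4 188.2]
b3 [520.7  36.7 189.9]
lev [ 617.2 -236.1  151.6]
bread1 [621.6 -89.3 187.5]
bread2 [595.6  36.9 186.9]
tumA [ 627.6 -342.2   90.3]
ymug [ 325.6 -220.    68.9]
gmug [ 430.5 -102.3   70.7]
5341 ((624.0352783203125, -25.137771606445312), (287.9913024902344, 338.9205627441406), 11.778857231140137)
2453 ((621.59619140625, -20.503326416015625), (288.1311950683594, 342.0766296386719), 12.838387489318848)
```

View pics/crop1.png

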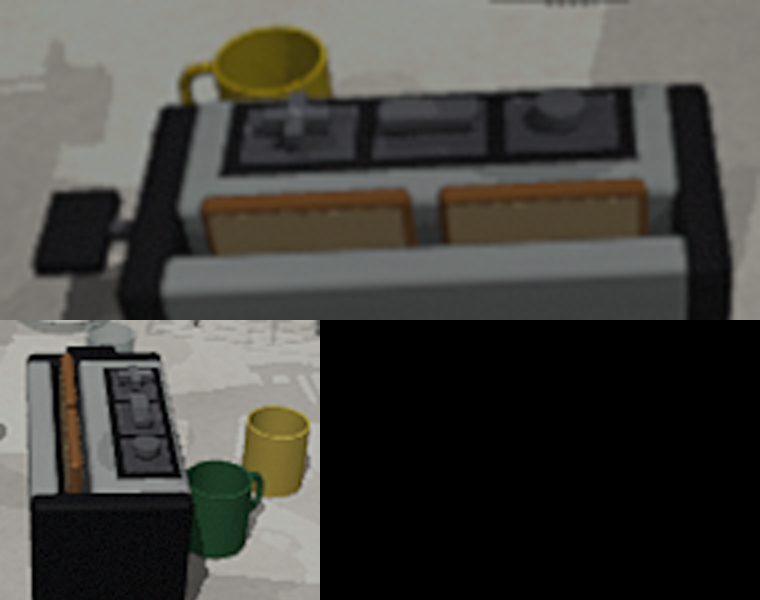

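The crop shows, in order along +y, cross (293,125), bar (430,115) and round (550,112). The round button is therefore at the far +y place, the bar in the middle, and the cross (avoid) nearest the lever. The paddle is at (75,230). Things that could be mistaken: the cross button for the round one, and the yellow mug for the green one. Next I fit the pose.

```bash
python3 - <<'E'
import pickle
from h import *
for n in('scene','side'):
    f=pickle.load(open(f'pics/{n}.pkl','rb'))
    K=np.array(f['intrinsics']);v,u=np.mgrid[:400,:640];d=f['depth'];P=np.stack([(u-K[0,2])*d/K[0,0],(v-K[1,2])*d/K[1,1],d,np.ones_like(d)],-1)@np.array(f['cam_to_world']).T
    C=P[...,:3][d>0]
    t=np.radians(12.3); ex=np.array([np.cos(t),np.sin(t)]); ey=np.array([-ex[1],ex[0]])
    L=np.c_[(C[:,:2]-[577,-33])@ex,(C[:,:2]-[577,-33])@ey,C[:,2]]
    m=(abs(L[:,2]-175)<5)&(abs(L[:,0])<100)&(abs(L[:,1])<190)
    print(n,'top',m.sum(),cv2.minAreaRect(C[m][:,:2].astype(np.float32)), C[m,2].mean())
    m=(abs(L[:,2]-152)<5)&(abs(L[:,0])<60)&(abs(L[:,1]+210)<35)
    if m.sum(): print('lever',m.sum(),C[m].mean(0),cv2.minAreaRect(C[m][:,:2].astype(np.float32)))
    for y in(-78,0,78):
        m=(L[:,2]>191)&(L[:,2]<200)&(L[:,0]<-15)&(L[:,0]>-75)&(abs(L[:,1]-y)<39)
        if m.sum(): print('btn',y,m.sum(),C[m].mean(0).round(1),C[m].min(0).round(1),C[m].max(0).round(1))
    m=(L[:,2]>183)&(L[:,2]<200)&(L[:,0]>5)&(L[:,0]<70)&(abs(L[:,1])<150)
    p=np.polyfit(C[m,1],C[m,0],1); print('bread yaw',np.degrees(np.arctan(-p[0])),C[m].mean(0))
E
```

```text
scene top 5056 ((567.0870361328125, -36.59429931640625), (172.72036743164062, 336.80096435546875), 12.007909774780273) 174.8800855125174
lever 363 [ 613.57230983 -237.88552185  151.14203536] ((610.5717163085938, -235.58111572265625), (66.42967224121094, 52.21676254272461), 13.794283866882324)
btn -78 98 [ 543.3 -121.8  193.9] [ 521.7 -140.5  191. ] [ 563.1 -103.4  197.3]
btn 0 138 [526.8 -45.5 193.8] [510.  -74.1 191. ] [539.4 -16.3 196.7]
btn 78 79 [509.6  30.5 193.9] [493.4  16.6 191. ] [524.   44.2 197.9]
bread yaw 12.131953337514142 [606.03297937 -29.18657167 192.05157587]
side top 2351 ((564.08984375, -33.19783020019531), (168.65245056152344, 342.9934387207031), 12.186138153076172) 173.94248789351585
lever 53 [ 610.15506745 -246.09117325  150.25376796] ((610.2267456054688, -245.6913299560547), (62.481475830078125, 22.785934448242188), 10.090444564819336)
btn -78 34 [ 537.9 -118.8  193.3] [ 519.9 -138.1  191.3] [555.2 -99.8 197. ]
btn 0 52 [521.7 -42.7 193.2] [509.  -70.5 191.1] [535.3 -14.2 195.5]
btn 78 45 [505.5  33.3 193. ] [491.4  17.  191. ] [519.3  47.3 196. ]
bread yaw 12.08905801362679 [596.16777539 -11.35397424 193.05131522]
```

Toaster centre is about (565.5, -35) with yaw 12.1°. Lever is at about (610,-241), bar (524,-44), round (508,32). I'm closing the fingers and moving over the lever.

Call:
send_rows:
  steps:
    - [[0.5,-0.2,0,0,0],[0.9,-0.32,0,0,0],[0.9,-0.32,0,0,0],[0.9,-0.32,0,0,0],[0.9,-0.32,0,0,0]]

```text
time_s: 0.52
ee_pos: [280.9, -461.9, 213.6]
ee_rot: [-180.0, 0.0, 13.5]
force: [-0.4, 0.1, -0.7]
gripper_width: 60.7
gripper_force: 0.0
```

Call:
send_rows:
  steps:
    - [[0.9,-0.32,0,0,0],[0.9,-0.32,0,0,0],[0.9,-0.32,0,0,0],[0.9,-0.32,0,0,0],[0.9,-0.32,0,0,0]]

```text
time_s: 0.93
ee_pos: [441.2, -357.5, 213.6]
ee_rot: [-180.0, 0.0, 13.5]
force: [0.7, -0.7, -0.9]
gripper_width: 27.6
gripper_force: 0.0
```

Call:
send_rows:
  steps:
    - [[0.9,-0.32,0,0,0],[0.8,-0.3,0,0,0],[0.6,-0.2,0,0,0],[0.4,-0.1,0,0.2,0],[0,0,0,0,0]]

```text
time_s: 1.35
ee_pos: [539.1, -295.8, 213.0]
ee_rot: [-179.9, -0.0, 12.3]
force: [0.7, 0.8, 0.2]
gripper_width: 0.3
gripper_force: 0.0
```

Call:
send_rows:
  steps:
    - [[0.67,-0.26,0,0,0],[0.67,-0.26,0,0,0],[0.67,-0.26,0,0,0],[0,0,0,0,0]]

```text
time_s: 1.68
ee_pos: [611.3, -248.3, 213.0]
ee_rot: [-179.9, -0.1, 12.3]
force: [0.3, 0.2, 0.1]
gripper_width: 0.5
gripper_force: 0.0
```

```bash
python3 - <<'E'
from h import *
f=grab('wrist','w1'); s=env.state(); print(s['ee_pos'],s['force'])
e=s['ee_pos']; print(proj(f,[e[0],e[1],152]),proj(f,[610,-241,152]))
cv2.imwrite('pics/w1.png',f['pixels'][:,:,::-1])
E
```

```text
[ 609.19342861 -249.67863543  213.00858031] [-0.31982709  0.97061242  0.63603713]
[316.5 215. ] [306.5 212. ]
```

View pics/w1.png

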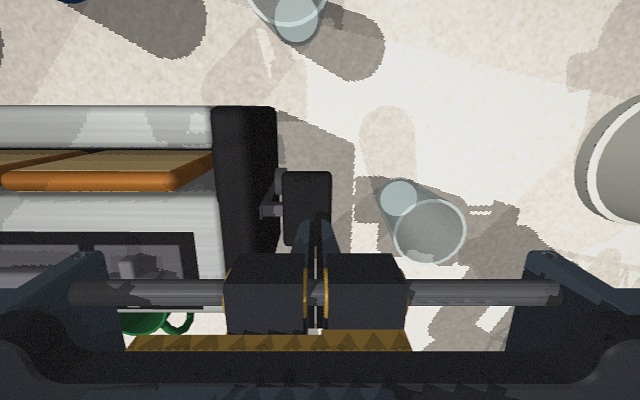

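The wrist view shows the paddle at about (306,208), which matches the projected target, with the fingertips above it. Pressing down now.

Call:
send_rows:
  steps:
    - [[0,0,0.7,0,0],[0,0,0.6,0,0],[0,0,0.2,0,0],[0,0,0.25,0,0],[0,0,0.25,0,0]]

```text
time_s: 2.15
ee_pos: [606.8, -251.3, 135.0]
ee_rot: [-180.0, 0.1, 12.1]
force: [-5.7, 1.0, 7.2]
gripper_width: 0.6
gripper_force: 3.4
```

Call:
send_rows:
  steps:
    - [[0,0,0.25,0,0],[0,0,0.15,0,0],[0,0,0.1,0,0]]

```text
time_s: 2.4
ee_pos: [606.9, -251.3, 116.5]
ee_rot: [180.0, 0.1, 12.1]
force: [-5.3, 1.4, 6.9]
gripper_width: 0.3
gripper_force: 3.5
```

Call:
send_rows:
  steps:
    - [[0,0,0.1,0,0],[0,0,0.08,0,0],[0,0,0,0,0]]

```text
time_s: 2.65
ee_pos: [606.9, -251.3, 110.1]
ee_rot: [180.0, 0.1, 12.1]
force: [-6.6, 1.6, 10.4]
gripper_width: 0.6
gripper_force: 5.7
```

Call:
send_rows:
  steps:
    - [[0,0,0.06,0,0],[0,0,0.04,0,0],[0,0,0,0,0]]

```text
time_s: 2.9
ee_pos: [607.0, -251.3, 109.7]
ee_rot: [179.9, -0.0, 12.1]
force: [-11.0, 3.5, 27.7]
gripper_width: 0.8
gripper_force: 13.6
```

The lever is on its stop, so I'm lifting off and checking.

Call:
send_rows:
  steps:
    - [[0,0,-0.3,0,0],[0,0,-0.7,0,0],[0,0,-1,0,0],[0,0,-0.9,0,0],[0,0,0,0,0]]

```text
time_s: 3.32
ee_pos: [611.9, -253.0, 228.7]
ee_rot: [179.4, -0.8, 12.1]
force: [0.5, -0.1, 0.2]
gripper_width: 0.4
gripper_force: 0.0
```

```bash
python3 - <<'E'
from h import *
s=env.state(); print(s['ee_pos'],s['force'])
f=grab('wrist','w2'); g=grab('scene','s2')
P=[pt(f,u,v) for u,v in((295,190),(305,195),(315,190))]; print(P)
cv2.imwrite('pics/s2c.png',cv2.resize(g['pixels'][130:270,130:360],None,fx=3,fy=3,interpolation=cv2.INTER_CUBIC)[:,:,::-1])
E
```

```text
[ 611.86059529 -253.01400339  228.69548928] [ 0.45496174 -0.13152134  0.19533091]
[array([ 612.7, -233.1,  111.4]), array([ 609.7, -244.1,  111.6]), array([ 617. , -252.9,  111.6])]
```

View pics/s2c.png

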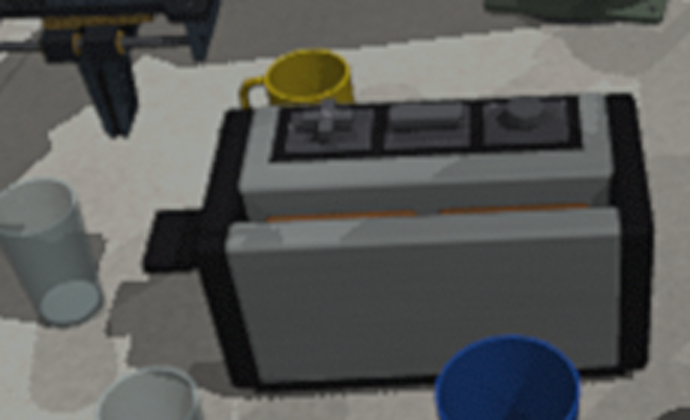

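The lever is latched: paddle at (175,240) in the crop, measured z of 111.5, and the bread is below the top. The buttons in the crop are cross (325,125), bar (427,118) and round (525,113). Moving over the round button.

Call:
send_rows:
  steps:
    - [[-0.1,-0.6,0,0,0],[-0.14,-1,0,0,0],[-0.14,-1,0,0,0],[-0.14,-1,0,0,0],[-0.14,-1,0,0,0]]

```text
time_s: 3.83
ee_pos: [541.9, -75.1, 217.0]
ee_rot: [-179.9, 0.2, 12.1]
force: [-1.3, 1.0, -0.1]
gripper_width: 0.5
gripper_force: 0.0
```

Call:
send_rows:
  steps:
    - [[-0.14,-1,0,0,0],[-0.14,-1,0,0,0],[-0.1,-0.7,0,0,0],[0,-0.2,0,0,0],[0,0,0,0,0]]

```text
time_s: 4.25
ee_pos: [503.5, 35.2, 217.8]
ee_rot: [-180.0, 0.1, 12.3]
force: [-0.7, -0.1, 0.8]
gripper_width: 0.7
gripper_force: 0.0
```

```bash
python3 - <<'E'
from h import *
s=env.state(); e=s['ee_pos']; print(e,s['ee_rot'],s['force'])
f=grab('wrist','w3')
print([proj(f,p) for p in([508,32,194.5],[524,-44,194.5],[e[0],e[1],194.5],e)])
E
```

```text
[503.52631652  35.20241342 217.79837042] [-1.79992120e+02  1.16128572e-01  1.23040180e+01] [-0.68708489 -0.14741591  0.82843159]
[array([321.1, 225.7]), array([430.6, 226.5]), array([315.3, 230.5]), array([315.3, 245.4])]
```

View pics/w3.png

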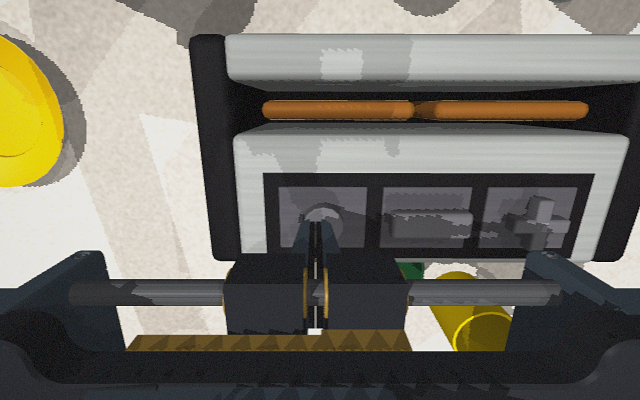

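The wrist view shows round at about (323,220), bar at (430,220), and cross at (537,220). The projections match to within 2–3 mm. Centring, then pressing round.

Call:
send_rows:
  steps:
    - [[0.11,0.1,0,0,0],[0,0,0.25,0,0],[0,0,0.25,0,0],[0,0,0.1,0,0],[0,0,0.06,0,0]]

```text
time_s: 4.72
ee_pos: [509.6, 29.7, 191.1]
ee_rot: [179.9, 0.1, 12.1]
force: [-1.5, -3.1, 2.5]
gripper_width: 0.3
gripper_force: 1.9
```

Call:
send_rows:
  steps:
    - [[0,0,0.05,0,0],[0,0,0.05,0,0],[0,0,0,0,0]]

```text
time_s: 4.97
ee_pos: [509.8, 30.2, 188.9]
ee_rot: [179.9, 0.0, 12.1]
force: [-1.9, -4.1, 4.5]
gripper_width: 0.4
gripper_force: 2.4
```

Call:
send_rows:
  steps:
    - [[0,0,0.05,0,0],[0,0,0.05,0,0],[0,0,0,0,0]]

```text
time_s: 5.22
ee_pos: [510.0, 30.3, 188.5]
ee_rot: [179.9, -0.1, 12.2]
force: [-7.9, -3.8, 24.8]
gripper_width: 0.5
gripper_force: 12.3
```

Round is fully in. Lifting off.

Call:
send_rows:
  steps:
    - [[0,0,-0.3,0,0],[0,0,-0.5,0,0],[0,0,-0.2,0,0],[0,0,0,0,0],[0,0,0,0,0]]

```text
time_s: 5.63
ee_pos: [509.8, 31.3, 224.0]
ee_rot: [-180.0, -0.0, 12.1]
force: [0.5, -0.4, -0.3]
gripper_width: 0.5
gripper_force: 0.0
```

Call:
send_rows:
  steps:
    - [[0,0.64,0,0,0],[-0.03,0.64,0,0,0],[0,0.64,0,0,0],[0,0,0,0,0],[0,0,0,0,0]]

```text
time_s: 6.05
ee_pos: [524.3, -44.8, 222.7]
ee_rot: [-179.9, 0.1, 12.0]
force: [0.1, -0.9, 0.6]
gripper_width: 0.6
gripper_force: 0.0
```

Call:
send_rows:
  steps:
    - [[0,0,0.3,0,0],[0,0,0.3,0,0],[0,0,0.1,0,0],[0,0,0.06,0,0],[0,0,0,0,0]]

```text
time_s: 6.47
ee_pos: [524.0, -43.4, 193.5]
ee_rot: [-179.9, 0.1, 12.2]
force: [-1.9, 0.7, 3.3]
gripper_width: 0.3
gripper_force: 1.3
```

Call:
send_rows:
  steps:
    - [[0,0,0.06,0,0],[0,0,0.05,0,0],[0,0,0,0,0]]

```text
time_s: 6.72
ee_pos: [525.0, -43.7, 189.9]
ee_rot: [-180.0, -0.1, 12.1]
force: [-1.7, 2.4, 4.3]
gripper_width: 0.5
gripper_force: 2.2
```

Call:
send_rows:
  steps:
    - [[0,0,0.06,0,0],[0,0,0.05,0,0],[0,0,0,0,0]]

```text
time_s: 6.97
ee_pos: [525.3, -43.9, 188.6]
ee_rot: [180.0, -0.2, 12.1]
force: [-6.8, 3.1, 20.2]
gripper_width: 0.6
gripper_force: 10.1
```

Bar is fully in. Lifting clear.

Call:
send_rows:
  steps:
    - [[0,0,-0.3,0,0],[0,0,-0.7,0,0],[0,0,-0.9,0,0],[0,0,-0.5,0,0],[0,0,0,0,0]]

```text
time_s: 7.38
ee_pos: [527.9, -45.0, 286.1]
ee_rot: [179.8, -0.6, 12.1]
force: [0.4, 0.0, 0.6]
gripper_width: 0.5
gripper_force: 0.0
```

```bash
python3 - <<'E'
from h import *
s=env.state(); print(s['ee_pos'],s['force'])
f=grab('wrist','w4'); g=grab('scene','s4')
for P in([508,32,194.5],[524,-44,194.5],[541,-120,194.5],[610,-241,112]):
    for c in(f,g):
        u,v=proj(c,P).astype(int)
        if 2<u<637 and 2<v<397: print(P,pt(c,u,v))
E
```

```text
[527.88011823 -45.00347803 286.07004337] [0.41011293 0.00695474 0.57763538]
[508, 32, 194.5] [508.2  32.1 194.3]
[508, 32, 194.5] [506.7  29.4 193.1]
[524, -44, 194.5] [524.2 -43.1 193.9]
[524, -44, 194.5] [523.7 -44.3 195. ]
[541, -120, 194.5] [ 541.4 -119.2  193.7]
[541, -120, 194.5] [ 537.1 -121.3  193.8]
[610, -241, 112] [ 610.4 -240.5  111.3]
[610, -241, 112] [ 607.7 -241.7  112.6]
```

View pics/s4.png

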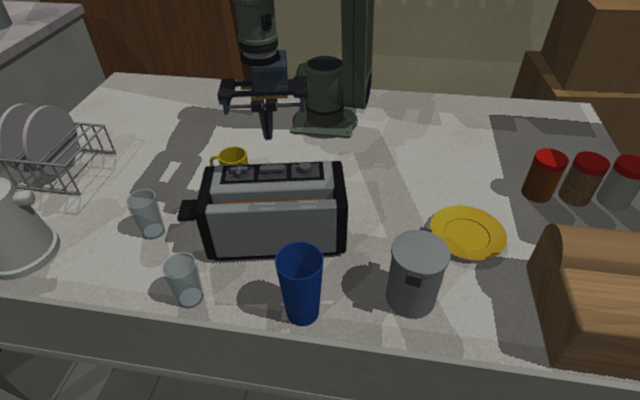

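The scene view shows the lever down at (187,210), all three buttons out around (238–306,170), everything else where it was, and the gripper clear at (266,120). Handing in.

```bash
python3 -c "
from workcell import env
print(env.job_done())"
```

```text
the job is handed in; nothing more can be done
None
```

The job is handed in: the lever is latched down, then the round and bar buttons were each pressed fully in and released, in that order, with the cancel button and bread untouched and nothing else seen to have moved (about 7.4 s of robot time; the verdict was not shown).

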